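# Release a battery from its spring dock and trap it on the landing

### The arm

A 6-joint arm with a two-finger parallel gripper is mounted at the origin on the work surface. World frame = base frame: x ahead of the robot, y to its left, z up, the work surface at z = 0. Lengths are in mm, angles in rad, forces in N, time in s.
With the tool pointing down it reaches from about 275 to 1000 mm from the base axis. Payload 8.4 kg.
Tool frame: the origin (TCP) lies at the centre of the arm's flange, where the gripper is bolted on; the fingertips stand 173 mm ahead of it and the grasp point (between the pads) lies 155 mm ahead of it; z points along the fingers, y is the direction in which the jaws open and shut (so a half turn about z gives the same grasp; the last joint's range is limited). The gripper opens to 85 mm and grips with 20 to 120 N. Pads are 22 mm wide; open, the fingers measure 114 mm over their backs; the gripper's body (76 mm by 85 mm) begins 54 mm behind the grasp point. The pads swing forward as they close: fully open they stand 13 mm farther back than shut.
Start: joints at [1.342, 0.353, 1.633, -0, 1.155, -0.002], TCP at [140.536, 608.998, 404.681] pointing down, gripper open.
Joint ranges: [-2.63, 2.63], [-0.92, 2.1], [0.06, 2.66], [-1.3, 4.44], [0, 2.69], [-3.02, 3.02]. Speed limits (rad/s): [2.22, 2.22, 2.79, 3.14, 3.14, 3.14].

### API

Orientations are given as [roll, pitch, yaw] about the fixed x, y, z axes, in that order (R = Rz(yaw) Ry(pitch) Rx(roll)).
In Python, from rig import sense, grab_frame, camera_model, sign_off gives the robot as it stands. The module is installed in compiled form; this text tells all that it offers.
- The arm moves only by the tool step_arm, never from a script. Its argument "commands" is a list of rows, each a list of 3 entries, a list of its own where there are three numbers: the shift along the tool's x, y, z in mm, then the turn about the tool's z in rad, then the opening, from 0 (shut) to 1 (fully open). A call has 1 to 20 rows; each row shifts and turns the pose as measured when the row begins, along the tool's axes as they then stand; what a row does not reach is not made up. A row lasts 1/8 s, in which the tool goes at most 62.5 mm and 10.7 degrees, less where a joint would pass 70% of its speed; a pose out of reach is approached as far as the arm can. A call with a gripper value outside its range is refused whole. The fingers move at their own pace and stop on an object; "force" is the grip in N (left out, the last holds). Time passes only in rows, so rows that do not move let the fingers close. It gives the time, the measured TCP pose, the force and the opening at its end, in the units of the state.
- sense(): the state, without advancing time (a new reading comes with each control period).
- grab_frame(name): name is "scene" or "top" or "wrist"; returns the picture (400x640x3 uint8, blue, green, red); there is no depth.
- camera_model(name): a dict with "fx", "fy", "cx", "cy" (pixels), "R" (3x3) and "t" (3): a world point X has camera coordinates R X + t. Camera axes: x right, y down, z forward; pixel columns grow to the right and rows downward; lengths in mm; the calibration is good to about 2 mm. A picture is of the moment at which its call begins: read the wrist's pose just before it. camera_model takes no time and is no camera call; for the wrist camera it gives the pose at the moment of the call.
- sign_off(): hands the job in, once; it reports no verdict.
The state is a dict: "clock": time; "qpos": joint angles; "qvel": joint speeds; "joint_efforts": joint torques, N m; "eef_pos": TCP position; "tcp_rot": TCP orientation; "contact_force": force on the tool from outside, world axes, zero at the start; "wrist_torque": the same for the moment, N m; "opening": opening from 0.0 (shut) to 1.0 (fully open).
Only numpy, scipy, OpenCV 4.12 (cv2) and the standard library are available. Lean on these libraries where they do the work, as an engineer would, in place of code of your own. Each camera call takes 0.05 s, during which the arm holds its last target. There are 200 camera calls.

### The job

Press the charger dock's release key right down with one finger and, with the other finger standing in the way, stop the battery that springs out before it slides off the open end of the landing. Finish while still holding: key down with one finger, battery fully out of its bay and trapped at rest, upright on the landing, against the other finger. Do not lift the battery, and leave the spare battery, the jar and the tape core where they are.

Things in the scene. Friction and masses are not known exactly. Their poses are not given: they have to be found in the camera images.
- dock: Battery charger dock fixed on the bench, 275 mm long (x), 60 mm wide, with a key pedestal on its -y side. Origin: on the bench under the middle of the landing; z up; +x is the way the battery springs out. From x = -72 to -116 mm is the bay with the battery; behind it, to x = -231 mm, the white charger housing, 78 mm high. Nothing stands over the landing.
- landing (a point): Middle of the top of the level, slick metal landing, 30 mm above the bench, 48 mm wide (dock y) between side rails 5 mm high. A finger standing here, its tip 5 to 20 mm above the plate, stops the battery.
- landing_end (a point): Middle of the landing's open end, 40 mm along dock +x from its middle. Nothing stops the battery here; beyond it is a 30 mm drop to the bench.
- plunger (a joint): Stroke of the spring plunger behind the battery: 0 in, 0.105 m out (along dock +x). It pushes with about 3 N falling to 2 N and is damped: the battery comes out at roughly 0.6 m/s and, left alone, slides off the end in under half a second. Once a finger has stopped the battery, the plunger keeps pressing it against that finger.
- key_top (a point): Middle of the top of the release key: a flat ribbed grey block, 30 mm (dock x) by 34 mm (dock y), beside the middle of the landing (dock x = 0, y = -62 mm). Its top is 46 mm above the bench when up, 38 mm when fully down (then 8 mm above the landing plate).
- key (a joint): Travel of the release key: 0 up, 0.008 m fully down. It springs back; it takes about 2 N to start and 5 N to reach the bottom. A steel catch tied to it stands 6 mm above the landing just in front of the battery (x = -66 to -72 mm) and lets the battery go when the key is about 6 mm down.
- pack_center (a point): Centre of the battery in the bay: a loose grey block with a dark band and two brass strips on top, 38 mm (dock x) by 46 mm (dock y) by 32 mm high, about 0.15 kg; this point is 16 mm above its underside. In the bay it lies at x = -91 mm, y = 0, z = 46 mm in the dock's frame. Its axes are parallel to the dock's.
- spare_center (a point): Centre of a second battery of the same make, 38 x 46 x 32 mm, standing loose on the bench beside the dock. Not to be moved.
- jar_center (a point): Centre of a capped amber glass jar, 56 mm in diameter and 85 mm high, standing on the bench. Not to be moved.
- tape_center (a point): Centre of a cardboard tape core lying on the bench, 90 mm outside and 72 mm inside diameter, 25 mm high. Not to be moved.
There are look-alikes about, which are no part of the job. Leave any pink look-alike of the part that bears pack_center alone.

How it is judged:
By the outcome, as a careful person would: the job done as asked, in the order asked, and still so for the second after the job is handed in, while the arm keeps its last pose, push and grip.
It also fails if it takes over 32 s, if anything falls off the work surface, if the arm or the gripper's body presses on something with over 40 N, if the wrist force passes 120 N, or if a joint passes its speed limit or range.

## Working session

There is one attempt and no reset: what is moved stays moved. The work goes in short steps, Python scripts to look and compute and a tool call to move; the robot and the scene stay as the last step left them, time stands still between calls to the robot, and variables do not carry over. Pictures are saved under pics/ and viewed, about 8 in all and at most 12, crops included, and the job is handed in when it is done.

Besides the shell and the picture viewer there is one more tool, called after ">>>" in YAML: its name, and indented under it one key for each argument. step_arm: Moves the arm, as the interface text tells. Its arguments: {"type":"object","properties":{"commands":{"type":"array","items":{"type":"array"}},"force":{"type":"number"}},"required":["commands"]}

```bash
mkdir -p pics; python3 - <<'E'
from rig import *
import cv2,numpy as np
print(sense())
for n in("scene","top"):
    cv2.imwrite(f"pics/{n}0.png",grab_frame(n)); print(n,camera_model(n))
E
```

```text
{'clock': 0.0, 'qpos': array([ 1.34164857e+00,  3.53638720e-01,  1.63416625e+00,  4.20775474e-05,
        1.15518617e+00, -2.38639678e-03]), 'qvel': array([-0.0003267 , -0.00114697,  0.0005577 ,  0.00098702,  0.00048249,
       -0.00091164]), 'joint_efforts': array([ 9.62853337e-04, -6.05272722e+01, -3.42049778e+01,  1.12587929e-04,
        9.41046746e-03, -8.13602838e-06]), 'eef_pos': array([140.44350721, 608.76211875, 403.95365599]), 'tcp_rot': array([-3.14019426e+00, -4.18089338e-05,  2.91481425e+00]), 'contact_force': array([-0.14645191, -0.31513085, -0.38895525]), 'wrist_torque': array([-0.01649164,  0.0376379 , -0.006022  ]), 'opening': 0.9988206791414185}
scene {'fx': 450.20442555095804, 'fy': 450.20442555095804, 'cx': 320.5803458094064, 'cy': 195.82947962793463, 'R': array([[ 0.69536186,  0.71865265, -0.00320275],
       [ 0.57970274, -0.56353803, -0.58853175],
       [-0.42475477,  0.40738589, -0.80846776]]), 't': array([-429.1435619 , -289.85852834, 1281.18495399])}
top {'fx': 371.858239122792, 'fy': 371.858239122792, 'cx': 320.5996823704929, 'cy': 203.7183531793993, 'R': array([[-0.00360858, -0.99989143, -0.01428658],
       [-0.99280145,  0.00529263, -0.11965478],
       [ 0.11971741,  0.01375196, -0.99271276]]), 't': array([ 43.73252406, 615.40215626, 738.59319937])}
```

View pics/top0.png

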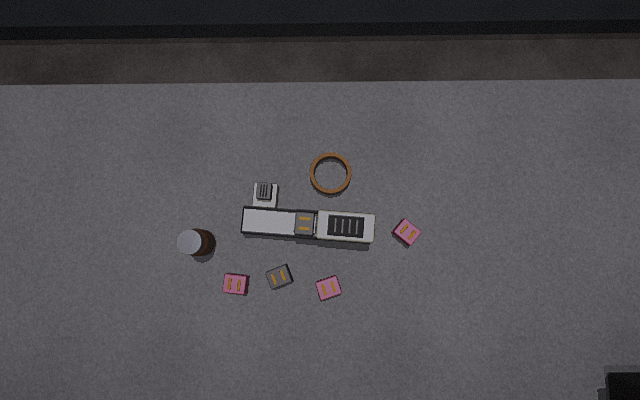

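View pics/scene0.png

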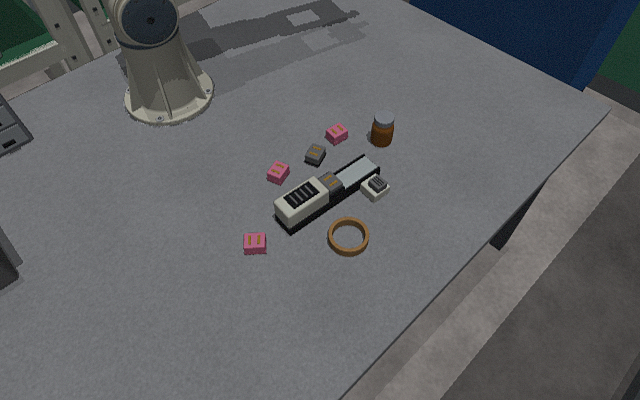

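Top view: the dock's landing is around (270,222), the charger at (347,226) and the key at (264,191), so dock +x points left (world +y). 
Possible batteries: grey with brass in the bay (304,223) is the target. The grey one at (279,276) is the spare. The pink ones at (235,284), (329,288) and (407,232) are look-alikes. I'll measure and check in a crop.

```bash
cat > h.py <<'E'
import numpy as np,cv2
from rig import *
def ray(n,uv,z,m=None):
    m=m or camera_model(n);R,t=m["R"],m["t"];c=-R.T@t
    d=R.T@np.array([(uv[0]-m["cx"])/m["fx"],(uv[1]-m["cy"])/m["fy"],1]);return c+d*(z-c[2])/d[2]
def proj(n,X,m=None):
    m=m or camera_model(n);p=m["R"]@np.asarray(X,float)+m["t"];return np.array([m["fx"]*p[0]/p[2]+m["cx"],m["fy"]*p[1]/p[2]+m["cy"]])
E
python3 - <<'E'
from h import *
for n,(x0,y0,x1,y1) in {"top":(225,170,395,260),"scene":(260,140,410,250)}.items():
    im=cv2.imread(f"pics/{n}0.png"); c=im[y0:y1,x0:x1]
    g=cv2.cvtColor(c,cv2.COLOR_BGR2GRAY)
    m=(g>135).astype(np.uint8)
    for k in cv2.findContours(m,cv2.RETR_EXTERNAL,cv2.CHAIN_APPROX_NONE)[0]:
        if cv2.contourArea(k)<60: continue
        b=cv2.boxPoints(cv2.minAreaRect(k))+[x0,y0]
        print(n,cv2.contourArea(k),b.round(1).tolist())
        for z in(30,78): print(z,[ray(n,p,z)[:2].round(0).tolist() for p in b])
    cv2.imwrite(f"pics/{n}c.png",cv2.resize(c,None,fx=4.5,fy=4.5,interpolation=cv2.INTER_CUBIC))
E
python3 -c "
import cv2,numpy as np
a=cv2.imread('pics/topc.png');print(a.shape)"
```

```text
top 1414.5 [[316.3, 237.1], [318.4, 210.3], [374.4, 214.6], [372.4, 241.4]]
30 [[546.0, 50.0], [603.0, 46.0], [593.0, -72.0], [537.0, -66.0]]
78 [[545.0, 49.0], [598.0, 45.0], [589.0, -65.0], [536.0, -60.0]]
top 1041.0 [[241.8, 229.8], [243.8, 208.0], [294.9, 212.6], [293.0, 234.5]]
30 [[562.0, 206.0], [608.0, 203.0], [598.0, 95.0], [552.0, 99.0]]
78 [[560.0, 195.0], [603.0, 192.0], [593.0, 91.0], [550.0, 95.0]]
top 165.0 [[252.5, 205.5], [253.7, 182.9], [276.3, 184.0], [275.2, 206.6]]
30 [[613.0, 185.0], [662.0, 183.0], [659.0, 135.0], [611.0, 137.0]]
78 [[608.0, 175.0], [653.0, 174.0], [651.0, 129.0], [605.0, 130.0]]
scene 977.5 [[273.4, 201.1], [316.1, 172.6], [328.2, 190.8], [285.5, 219.3]]
30 [[508.0, -44.0], [516.0, 83.0], [575.0, 66.0], [565.0, -57.0]]
78 [[537.0, -63.0], [544.0, 57.0], [600.0, 40.0], [590.0, -75.0]]
scene 82.5 [[360.5, 183.6], [372.1, 170.6], [389.1, 185.9], [377.5, 198.8]]
30 [[612.0, 135.0], [605.0, 183.0], [663.0, 178.0], [669.0, 130.0]]
78 [[635.0, 105.0], [628.0, 151.0], [683.0, 146.0], [689.0, 101.0]]
scene 513.0 [[335.8, 174.8], [367.7, 153.5], [376.3, 166.5], [344.5, 187.7]]
30 [[553.0, 112.0], [561.0, 216.0], [603.0, 200.0], [594.0, 99.0]]
78 [[580.0, 84.0], [587.0, 182.0], [627.0, 167.0], [618.0, 72.0]]
(405, 765, 3)
```

View pics/topc.png

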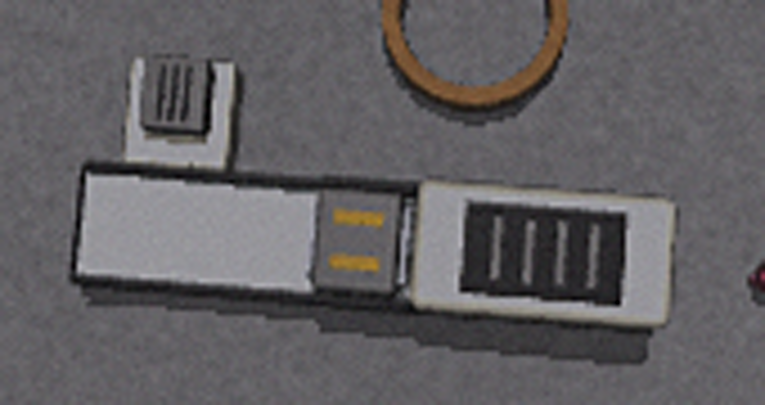

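View pics/scenec.png

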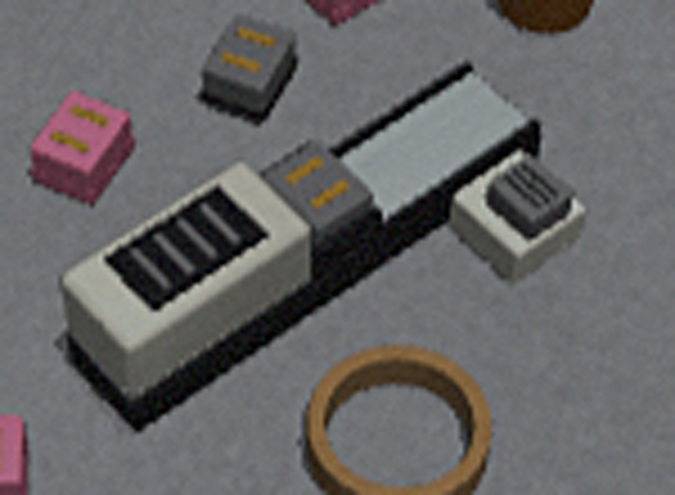

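The crop shows the target: the grey battery with brass strips is in the bay between landing and housing, and the key is ribbed grey on its white pedestal (top px 264,191). The landing end is at about (585,204.5), the dock +x yaw is about 85°, and the landing middle is at about (582,165). The measured housing rear is 228 mm behind the landing middle, against 231 given. 

The gripper centre should go to dock (0,-31), about (612,162) in world, with yaw 1.485. I'll move high first.

>>> step_arm:
  commands:
    - [[-40,-23.5,0],0,0.56]
    - [[-40,-23.5,0],0,0.56]
    - [[-40,-23.5,0],0,0.56]
    - [[-40,-23.5,0],0,0.56]
    - [[-40,-23.5,0],0,0.56]
    - [[-40,-23.5,0],0,0.56]
    - [[-40,-23.5,0],0,0.56]
    - [[-40,-23.5,0],0,0.56]
    - [[-40,-23.5,0],0,0.56]
    - [[-40,-23.5,0],0,0.56]
    - [[-40,-23.5,0],0,0.56]
    - [[-40,-23.5,0],0,0.56]
    - [[-40,-23.5,0],0,0.56]
    - [[-40,-23.5,0],0,0.56]
  force: 40

```text
clock: 1.85
eef_pos: [624.2, 149.7, 400.2]
tcp_rot: [-3.136, -0.004, 2.92]
contact_force: [0.7, 0.3, 0.2]
opening: 0.561
```

>>> step_arm:
  commands:
    - [[0,0,10],0.18,0.56]
    - [[0,0,10],0.18,0.56]
    - [[0,0,10],0.18,0.56]
    - [[0,0,10],0.18,0.56]
    - [[0,0,10],0.18,0.56]
    - [[0,0,10],0.18,0.56]
    - [[0,0,10],0.18,0.56]
    - [[0,0,10],0.17,0.56]
    - [[0,0,0],0,0.56]

```text
clock: 2.98
eef_pos: [625.0, 145.1, 313.5]
tcp_rot: [-3.131, 0.008, 1.441]
contact_force: [0.7, -0.4, 0.4]
opening: 0.56
```

```bash
python3 - <<'E'
from h import *
s=sense();m=camera_model("wrist");im=grab_frame("wrist");print({k:s[k] for k in("clock","eef_pos","tcp_rot","opening","contact_force","qpos")})
for z,uv in((46,(264.3,191.1)),(78,(345.4,225.9)),(30,(242.8,218.9)),(30,(304,223))): print(ray("top",uv,z).round(1))
for X in((581.6,164.7,30),(643.4,159.4,46)): print(proj("wrist",X,m))
print("cam",-m["R"].T@m["t"],m["R"][2])
cv2.imwrite("pics/w1.png",im)
E
```

```text
{'clock': 2.975, 'eef_pos': array([624.99076651, 145.13371732, 313.45283268]), 'tcp_rot': array([-3.13133787,  0.00782698,  1.44066417]), 'opening': 0.5603049257920629, 'contact_force': array([ 0.65808491, -0.40979931,  0.38812461]), 'qpos': array([ 0.22682497,  0.47459021,  1.66772442, -0.00442369,  1.01162579,
        0.35936711])}
[641.5 157.6  46. ]
[566.6  -8.   78. ]
[585.2 204.8  30. ]
[576.  76.  30.]
[260.24632796 179.37851663]
[340.28723268 180.66368997]
cam [634.05626853 215.65199401 280.7171513 ] [-0.04704015 -0.28082668 -0.95860503]
```

View pics/w1.png

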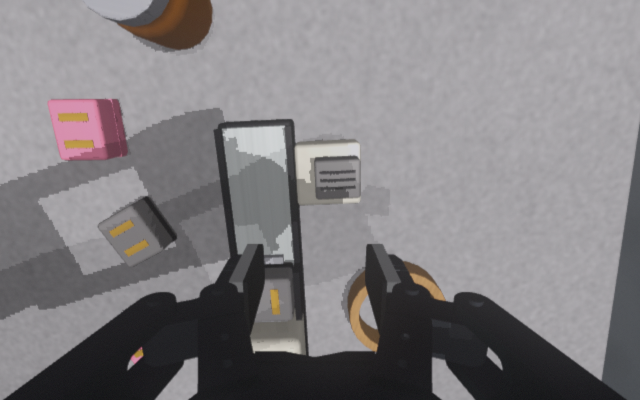

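The wrist view shows the key top centre at about (337,177), the landing's open-end middle at about (256,124) and the fingertips at about (250,250) and (378,250). The battery is seen at (272,300).

```bash
python3 - <<'E'
from h import *
from scipy.spatial.transform import Rotation as Ro
s=sense();m=camera_model("wrist")
R=Ro.from_euler("xyz",s["tcp_rot"]).as_matrix();p=s["eef_pos"]
K=ray("wrist",(337,177),46,m);E=ray("wrist",(256,124),30,m)
print("key",K,"end",E,"tool z",R[:,2],m["fx"])
a=np.radians(85);x=np.array([np.cos(a),np.sin(a),0]);y=np.array([-x[1],x[0],0]);
L=np.array([581.6,164.7,30])
for n,P in(("key",K),("end",E)): print(n,(P-L)@x,(P-L)@y)
t=p+R@[0,0,168]; d=t-L; print("tip mid dock",d@x,d@y,"tip z",t[2])
for h in (160,168,173):
  for sy in(-38,-31,-24,24,31,38):print(h,sy,proj("wrist",p+R@[11 if R[1,0]>0 else -11,sy,h],m).round(0),end=" ")
  print()
T=L+x*0+y*-31; print("move tool xy (tip)",R.T@np.append((T-t)[:2],0),"dyaw",1.4835-s["tcp_rot"][2])
E
```

```text
key [641.72036657 162.47256663  46.        ] end [586.21353713 207.08970546  30.        ] tool z [-0.01035702 -0.0062277  -0.99992697] 326.0335809054496
key 3.020877892824431 -60.08572403311902
end 42.63049608945329 -0.9014749664642816
tip mid dock -16.831494703174737 -43.496557761082215 tip z 146.03402445310383
160 -38 [225. 253.] 160 -31 [242. 253.] 160 -24 [258. 253.] 160 24 [370. 253.] 160 31 [387. 253.] 160 38 [403. 253.] 
168 -38 [230. 245.] 168 -31 [246. 245.] 168 -24 [261. 245.] 168 24 [367. 245.] 168 31 [383. 245.] 168 38 [398. 245.] 
173 -38 [233. 241.] 173 -31 [248. 241.] 173 -24 [263. 241.] 173 24 [366. 241.] 173 31 [381. 241.] 173 38 [396. 241.] 
move tool xy (tip) [ 1.63102921e+01 -1.31695685e+01  2.53564625e-03] dyaw 0.04054378336557396
```

>>> step_arm:
  commands:
    - [[9,-6.5,0],-0.02,0.56]
    - [[9,-6.5,0],-0.02,0.56]
    - [[0,0,25],0,0.56]
    - [[0,0,25],0,0.56]
    - [[0,0,10],0,0.56]
    - [[0,0,0],0,0.56]

```text
clock: 3.78
eef_pos: [612.9, 168.5, 255.8]
tcp_rot: [-3.136, 0.005, 1.5]
contact_force: [0.7, -0.0, -0.2]
opening: 0.558
```

```bash
cat > st.py <<'E'
from h import *
from scipy.spatial.transform import Rotation as Ro
s=sense();R=Ro.from_euler("xyz",s["tcp_rot"]).as_matrix();p=s["eef_pos"]
a=np.radians(85);x=np.array([np.cos(a),np.sin(a),0]);y=np.array([-x[1],x[0],0]);L=np.array([581.6,164.7,30])
t=p+R@[0,0,168];d=t-L;print("tip dock",d@x,d@y,"tipz",t[2],"rot",s["tcp_rot"],"F",s["contact_force"],s["clock"])
T=L+x*2+y*-31;print("tool move",R.T@np.append((T-t)[:2],0))
E
python3 st.py; python3 -c "
from h import *
cv2.imwrite('pics/w2.png',grab_frame('wrist'))"
```

```text
tip dock 5.7099270530169335 -29.878620744883428 tipz 87.83070296156922 rot [-3.13599144  0.00485448  1.50001062] F [ 0.67711596 -0.02234352 -0.20647028] 3.775
tool move [-3.72785965  1.06017206  0.01215896]
```

View pics/w2.png

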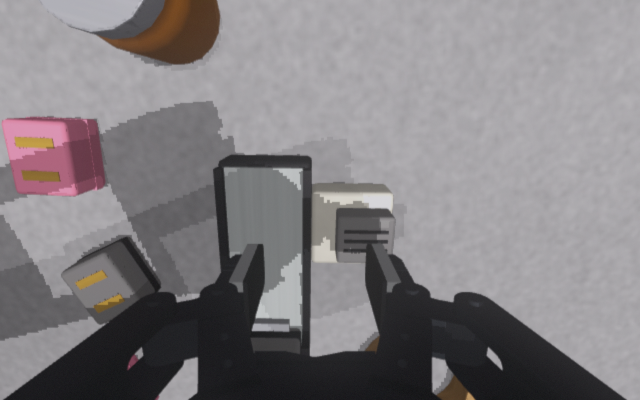

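The fingers line up: the left one is over the landing (px 222–303 wide) and the right one over the ribbed key at (365,235). I'll make a small correction and descend.

>>> step_arm:
  commands:
    - [[-3,0.5,10],0.015,0.56]
    - [[-1,0.5,10],0,0.56]
    - [[0,0,8],0,0.56]
    - [[0,0,0],0,0.56]

```text
clock: 4.32
eef_pos: [614.3, 164.1, 228.1]
tcp_rot: [-3.139, 0.004, 1.484]
contact_force: [0.6, 0.8, -0.1]
opening: 0.558
```

```bash
python3 st.py; python3 -c "
from h import *
m=camera_model('wrist')
im=grab_frame('wrist')
cv2.imwrite('pics/w3.png',im)
cv2.imwrite('pics/s3.png',cv2.resize(grab_frame('scene')[110:240,280:440],None,fx=4.5,fy=4.5,interpolation=cv2.INTER_CUBIC))"
```

```text
tip dock 1.5610810105288007 -32.18278869385773 tipz 60.05821789688318 rot [-3.13901253  0.00388191  1.48388719] F [ 0.64750294  0.76840484 -0.11007784] 4.325
tool move [ 0.43933829 -1.18263224  0.00134586]
```

View pics/w3.png

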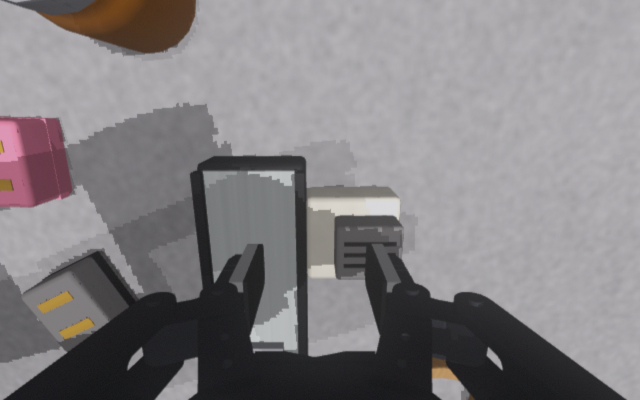

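View pics/s3.png

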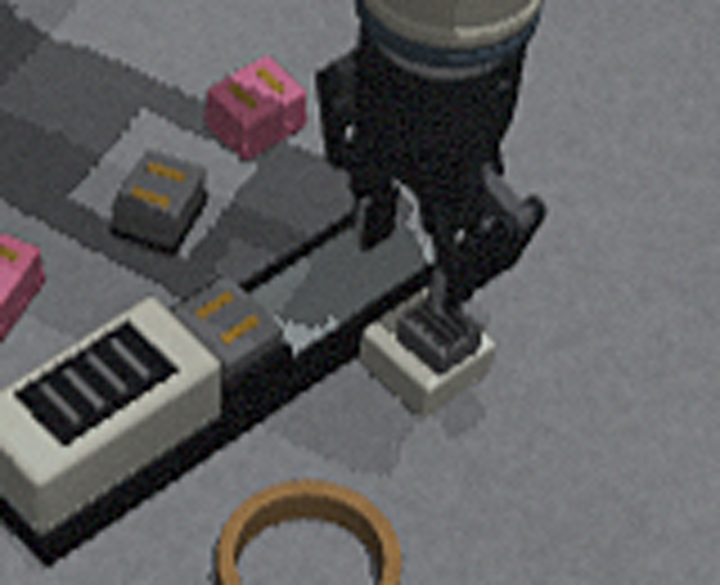

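The scene view shows the right finger over the key and the left over the middle of the landing, with the battery still in the bay. I'll press now.

>>> step_arm:
  commands:
    - [[0.5,-1,4],0,0.56]
    - [[0,0,4],0,0.56]
    - [[0,0,0],0,0.56]

```text
clock: 4.8
eef_pos: [613.8, 164.9, 220.8]
tcp_rot: [-3.141, 0.003, 1.484]
contact_force: [-0.9, -0.6, -0.1]
opening: 0.559
```

>>> step_arm:
  commands:
    - [[0,0,3],0,0.56]
    - [[0,0,3],0,0.56]

```text
clock: 5.05
eef_pos: [613.9, 165.0, 214.9]
tcp_rot: [-3.141, 0.003, 1.484]
contact_force: [-1.3, -0.2, 4.1]
opening: 0.553
```

>>> step_arm:
  commands:
    - [[0,0,3],0,0.56]
    - [[0,0,3],0,0.56]

```text
clock: 5.3
eef_pos: [613.9, 164.9, 208.9]
tcp_rot: [-3.142, 0.003, 1.484]
contact_force: [-1.9, -0.7, 4.8]
opening: 0.563
```

```bash
python3 st.py
```

```text
tip dock 2.55982147038888 -32.16247440678511 tipz 40.9472467673061 rot [-3.14157825e+00  2.98103013e-03  1.48415566e+00] F [-1.87011879 -0.65217919  4.75679884] 5.3
tool move [-0.5590914  -1.16282449  0.00168343]
```

>>> step_arm:
  commands:
    - [[0,0,2],0,0.56]
    - [[0,0,1.5],0,0.56]

```text
clock: 5.55
eef_pos: [614.2, 165.0, 208.0]
tcp_rot: [3.141, 0.003, 1.483]
contact_force: [-9.4, -2.8, 23.3]
opening: 0.559
```

>>> step_arm:
  commands:
    - [[0,0,1.5],0,0.56]
    - [[0,0,1.5],0,0.56]

```text
clock: 5.8
eef_pos: [614.1, 165.0, 208.2]
tcp_rot: [3.141, 0.002, 1.483]
contact_force: [-7.7, -2.8, 18.9]
opening: 0.562
```

```bash
python3 st.py; python3 -c "
from h import *
a=cv2.resize(grab_frame('scene')[110:240,280:440],None,fx=4.5,fy=4.5,interpolation=cv2.INTER_CUBIC)
cv2.imwrite('pics/s4.png',a)
cv2.imwrite('pics/w4.png',grab_frame('wrist'))"
```

```text
tip dock 2.7432979745567736 -32.55269014725215 tipz 40.158427432612996 rot [3.14059099e+00 2.37325284e-03 1.48283600e+00] F [-7.67181659 -2.76506014 18.89160173] 5.8
tool move [-7.44373059e-01 -1.55217501e+00  2.11836684e-04]
```

View pics/s4.png

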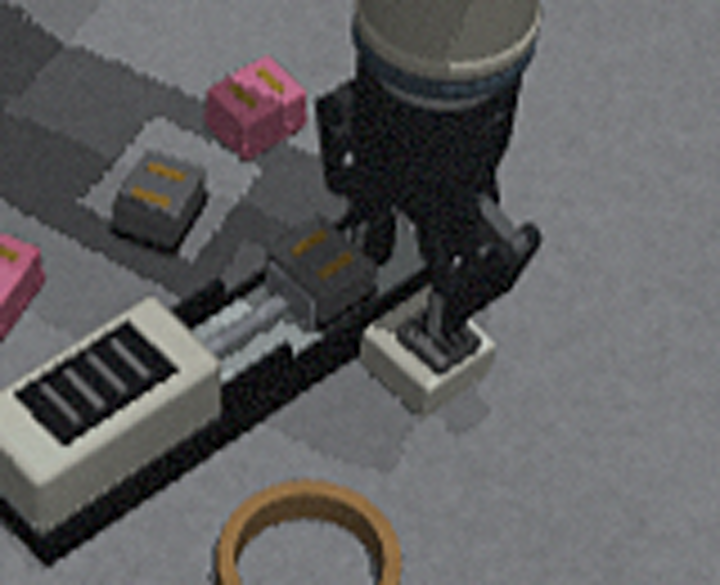

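The battery is out of the bay, upright and against the left finger at (380,235). The key is pressed, with force jumping to 19 N at the stop, so it has bottomed. I'll check that it stays still over 1 s of hold.

```bash
python3 - <<'E'
from h import *
s=sense();a=grab_frame("scene")
print(s["clock"],s["contact_force"],s["eef_pos"])
for i in range(20): b=grab_frame("scene")
s=sense();print(s["clock"],s["contact_force"],s["eef_pos"],s["opening"])
d=cv2.absdiff(cv2.GaussianBlur(a,(5,5),0),cv2.GaussianBlur(b,(5,5),0)).max(2)[130:220,320:400];print("max diff battery/key region",d.max(),(d>25).sum())
o=cv2.imread("pics/scene0.png");hs=lambda i:cv2.inRange(cv2.cvtColor(i,cv2.COLOR_BGR2HSV),(8,120,90),(25,255,255))
for n,(x0,y0,x1,y1) in {"spare":(300,140,330,168),"tape":(322,210,374,260)}.items():
    print(n,[tuple(np.argwhere(hs(i)[y0:y1,x0:x1]>0).mean(0).round(1)) for i in(o,b)])
c=cv2.cvtColor(b,cv2.COLOR_BGR2GRAY)
# battery rear face top edge mid (scene px from crop) at z=62, dock x
L=np.array([581.6,164.7,30]);an=np.radians(85);x=np.array([np.cos(an),np.sin(an),0])
for uv in((270,262),(320,300)): P=ray("scene",np.array(uv)/4.5+[280,110],62);print("rear top edge dock x",(P-L)@x)
E
```

```text
5.9 [-8.41652628 -1.36374181 18.89849889] [614.12977391 165.02734536 208.12824382]
6.95 [-8.44344709 -1.83968006 19.39123414] [614.14785295 165.03606437 208.11970751] 0.5602703053824493
max diff battery/key region 7 0
spare [(np.float64(10.6), np.float64(14.6)), (np.float64(10.6), np.float64(14.8))]
tape [(np.float64(24.9), np.float64(26.7)), (np.float64(24.6), np.float64(26.6))]
rear top edge dock x -52.03024419506086
rear top edge dock x -48.61122799773651
```

```bash
python3 -c "
from rig import *
print(sign_off())"
```

```text
the job is handed in; nothing more can be done
None
```

I pressed the release key down with one finger, and the other finger, standing on the landing, caught the battery. I handed the job in at about 7 s of the allowed 32 s with both still holding.

**Last checks:**
- **Key:** the push rose from about 5 N to about 19 N as travel stopped, so the key is at its bottom.
- **Battery:** it stands upright against the finger, with its rear at dock x of about -50 mm, clear of the bay edge at -72 mm.
- **At rest:** over a 1 s hold the push stayed at 19 N and the battery and key area of the picture did not change.
- **Other items:** the spare and the tape core did not move in the scene pictures (0.3 px or less). I did not measure the jar after the press; the arm came nowhere near it.

**Disagreement:** the top and wrist cameras differed by about 3 mm along the dock. I aimed between them, which was well within the room available. No check failed.

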